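Complete the vial rack, then crack the sealed dry box open and hold it ajar

TASK

The samples are about to go into the dry box: first stand the two loose vials in the empty middle of the wooden rack, upright between the two vials already there, and let go of them. Then take the dry box's lid by its bar handle, break it free of its sticky seal, and hold it level about 2 cm above its closed position, without jerking it right off the box; the program finishes while the gripper still holds the lid there. Leave the other things on the bench where they are.

Things in the scene. Friction and masses are not known exactly. Their poses are not given: they have to be found in the camera images.
- drybox: Grey metal dry box, 170 (x) x 200 (y) x 104 mm with the black gasket on its rim, fixed to the bench, closed by a lift-off aluminium lid. Origin: centre of the underside, z up.
- lid: Lift-off lid, 176 (x) x 206 (y) x 16 mm, about 0.35 kg, plug 23 mm deep below. Origin: centre of its flat underside, 104 mm above the bench when shut; axes as the box's. Pulled straight up it resists with about 12 N plus its weight for 1 to 2 mm, then snaps free and springs up some 7 mm; above 10 mm only the gripper carries it. Let go, it drops onto the seal, at most 9 mm open.
- lid_handle (a point): Middle of the lid's bar handle, above the centre of the lid: a round steel bar, 12 mm in diameter, along the lid's y axis, 78 mm free between two posts. Bar centre is 28 mm above the lid's top, 44 mm above its underside (148 mm above the bench when shut). Fingers fit on both sides of the bar (at +x and -x) from above.
- rack: Open wooden vial rack, 55 (x) x 154 (y) x 45 mm, fixed. Origin: centre of the underside. Floor 9 mm above the bench; one trough without cells, 132 mm long (y), 44 mm wide (x) between side rails (5 mm thick, 33 to 43 mm above the bench). A vial stands at each end, near y = +50 and -50 mm; about 73 mm are free between them.
- vial_tall: Loose glass vial with screw cap, 27 mm in diameter, 66 mm tall (glass up to 53 mm, cap above), standing on the bench. Origin: centre of the underside, z up along the vial.
- vial_wide: Loose glass vial with screw cap, 30 mm in diameter, 57 mm tall (glass up to 46 mm, cap 28 mm wide above), standing on the bench. Origin: centre of the underside, z up along the vial.
- vial_end_l: Vial already in the rack near its +y end, 27 mm in diameter, 66 mm tall. Origin: centre of the underside.
- vial_end_r: Vial already in the rack near its -y end, 27 mm in diameter, 66 mm tall. Origin: centre of the underside.
- weight: Bystander: brass weight with a knob, 25 mm in diameter, 34 mm tall, standing in front of the dry box. Origin: centre of the underside.
- cup: Bystander: aluminium sample cup, 52 mm in diameter, 22 mm high, in front of the dry box. Origin: centre of the underside.
- dish: Bystander: low glass dish, 61 mm in diameter, 12 mm high, behind the loose vials. Origin: centre of the underside.
Mind the look-alikes: they are no part of the job. What is shaped like the vial_tall but red is not meant.

How it is judged:
By the outcome, as a careful person would: the job done as asked, in the order asked, and still so for the second after the job is handed in, while the arm keeps its last pose, push and grip.
It also fails if it takes over 58 s, if anything falls off the work surface, if the arm or the gripper's body presses on something with over 40 N, if the wrist force passes 120 N, or if a joint passes its speed limit or range.

ROBOT

A 7-joint arm with a two-finger parallel gripper is mounted at the origin on a cart in front of the work surface, level with it; the furniture and walls round the work are solid. World frame = base frame: x ahead of the robot, y to its left, z up, the work surface at z = 0. Lengths are in m, angles in rad, forces in N, time in s.
With the tool pointing down it reaches from about 0.425 to 1.025 m from the base axis. Payload 3.6 kg.
Tool frame: the origin (TCP) lies at the very end of the fingers, on their centre line; the grasp point (between the pads) lies behind it (arm.grip_depth is the z of the grasp point in the tool frame, in m); z points along the fingers, y is the line along which they close (so a half turn about z gives the same grasp; the last joint's range is limited). The gripper opens to 85 mm and grips with 20 to 120 N. Pads are 22 mm wide; open, the fingers measure 114 mm over their backs; the gripper's body (76 mm by 85 mm) begins 54 mm behind the grasp point. The pads swing forward as they close: fully open they stand 13 mm farther back than shut.
Start: joints at [1.117, 0.591, 0.048, 1.609, -0.033, 0.943, -0.034], TCP at [0.255, -0.679, 0.231] pointing down, gripper open.
Joint ranges: [-2.69, 2.69], [-0.47, 2.24], [-1.27, 1.36], [0.19, 2.51], [-1.53, 4.68], [0.08, 2.07], [-3.09, 3.09]. Speed limits (rad/s): [2.57, 2.57, 3.14, 3.14, 3.14, 3.14, 3.14].

INTERFACE

Orientations are given as a rotation vector (axis times angle).
In Python, from rig import arm, optics gives the robot as it stands.
- The arm moves only by the tool apply_moves, never from a script. Its argument "rows" is a list that holds one entry, the list of rows, each a list of 7 numbers: the shift along the tool's x, y, z in m, then the turn, a rotation vector about the tool's x, y, z in degrees, then the finger opening in m, from 0 to 0.0854. A call has exactly 10 rows; each row shifts and turns the commanded pose from where the row before left it, along the tool's axes as they then stand; what a row does not reach is not made up. A row lasts 1/10 s, in which the tool goes at most 50 mm and 8.59 degrees, less where a joint would pass 70% of its speed; a pose out of reach is approached as far as the arm can. A call is refused whole if a number of a shift passes 0.05 or a number of a turn 8.59, either way. A call with a gripper value outside its range is refused whole. The fingers move at their own pace and stop on an object; "newtons" is the grip in N (left out, the last holds). Time passes only in rows, so rows that do not move let the fingers close, or fill a call up. It gives the time, the measured TCP pose, the force, the opening and the grip force at its end, in the units of the state.
- arm.sense(): the state, without advancing time (a new reading comes with each control period).
- optics.get_image(name): name is "scene" or "top" or "wrist"; returns a dict with "pixels" (480x640x3 uint8, blue, green, red), "mtx" (3x3 intrinsics, pixels), "camera_from_world" (4x4, takes a point from world to camera coordinates); the wrist camera has in their place "mount" (4x4, takes a point from camera to tool coordinates, whose origin is the TCP and whose axes are the flange's). Camera axes: x right, y down, z forward; pixel columns grow to the right and rows downward; lengths in m; the calibration is good to about 2 mm. The wrist camera is an equidistant fisheye: a pixel r from the principal point sees the ray r / f radians off the axis. A picture is of the moment at which its call begins: read the wrist's pose just before it. There is no depth.
- arm.sign_off(): hands the job in; it is judged then, once.
The state is a dict: "time": time; "joints": joint angles; "joint_vel": joint speeds; "joint_torque": joint torques, N m; "tcp_pos": TCP position; "tool_rot": TCP orientation; "ft_force": force on the tool from outside, world axes, zero at the start; "moment": the same for the moment, N m; "opening": finger opening in m; "grip_force": force on a finger pad.
Only numpy, scipy, OpenCV 4.12 (cv2) and the standard library are available. Lean on these libraries where they do the work, as an engineer would, in place of code of your own. Each camera call takes 0.05 s, during which the arm holds its last target. There are 200 camera calls.

## Working session

There is one attempt and no reset: what is moved stays moved. The work goes in short steps, Python scripts to look and compute and a tool call to move; the robot and the scene stay as the last step left them, time stands still between calls to the robot, and variables do not carry over. Pictures are saved under pics/ and viewed, at most 13 in all, crops included, and the job is handed in when it is done.

Besides the shell and the picture viewer there is one more tool, called by a JSON object that holds its "fn" and its "kwargs". apply_moves: Moves the arm, as the interface text tells. Its arguments: {"type":"object","properties":{"rows":{"type":"array","items":{"type":"array","items":{"type":"array","items":{"type":"number"}}}},"newtons":{"type":"number"}},"required":["rows"]}

```bash
mkdir -p pics; ls
python3 - <<'E'
from rig import arm, optics
import cv2,numpy as np
s=arm.sense(); print(s['time'],s['tcp_pos'],s['tool_rot'],s['opening'],arm.grip_depth)
for n in ['scene','top']:
    d=optics.get_image(n); cv2.imwrite(f'pics/{n}0.png',d['pixels']); np.savez(f'{n}0.npz',**d)
    print(n,d['mtx'].round(1).tolist(),d['camera_from_world'].round(3).tolist())
E
```

```text
pics
0.0 [ 0.25498149 -0.67778988  0.23011583] [-3.08869284e+00 -5.61872230e-01  8.41221484e-04] 0.08563176951197697 -0.0187
scene [[518.9, 0.0, 324.8], [0.0, 518.9, 236.3], [0.0, 0.0, 1.0]] [[0.481, -0.876, -0.021, -0.26], [-0.507, -0.259, -0.822, 0.345], [0.715, 0.406, -0.569, 0.791], [0.0, 0.0, 0.0, 1.0]]
top [[590.7, 0.0, 320.1], [0.0, 590.7, 226.8], [0.0, 0.0, 1.0]] [[0.498, -0.867, 0.013, -0.266], [-0.776, -0.452, -0.44, 0.453], [0.387, 0.209, -0.898, 1.53], [0.0, 0.0, 0.0, 1.0]]
```

View pics/scene0.png

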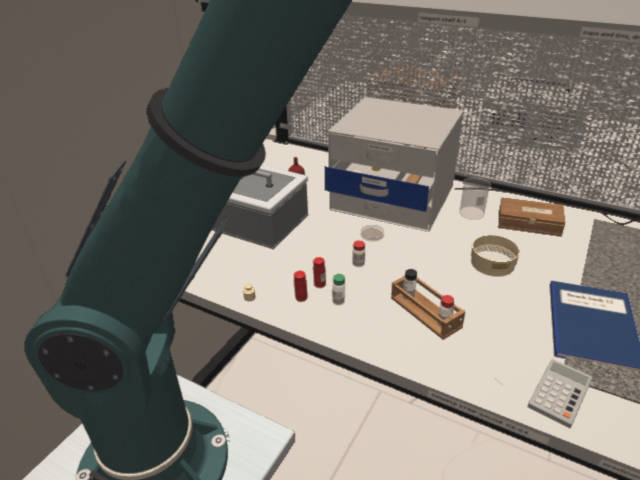

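View pics/top0.png

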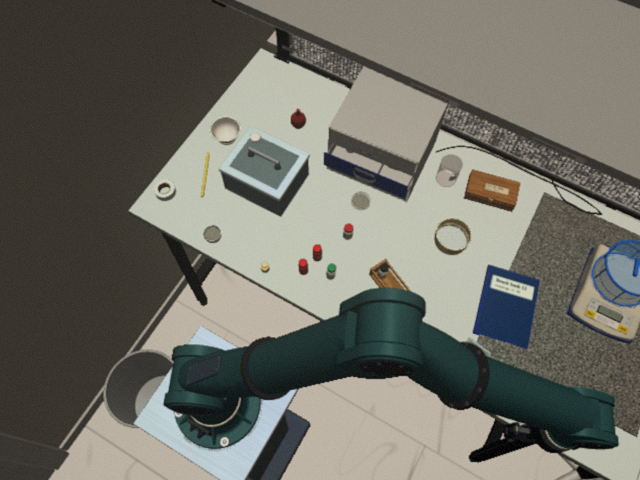

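The scene view shows:
- red-bodied look-alikes at (300,286) and (319,272)
- clear vials with a green cap at (339,289) and a red cap at (358,252)
- the rack at (428,305), with a black-capped and a red-capped end vial
- the drybox at (265,205), the weight at (249,292) and the dish at (372,232)

The two clear-bodied vials are the loose ones meant, because the look-alikes are red all over. I'll confirm this in a crop and measure.

```bash
cat > h.py <<'E'
import numpy as np, cv2
def ray(d,uv):
    T=np.array(d['camera_from_world']);R=T[:3,:3];c=-R.T@T[:3,3]
    v=R.T@np.linalg.inv(d['mtx'])@np.array([uv[0],uv[1],1.]);return c,v/np.linalg.norm(v)
def plane(d,uv,z):
    c,v=ray(d,uv);return c+v*(z-c[2])/v[2]
def tri(rays):
    A=np.zeros((3,3));b=np.zeros(3)
    for c,v in rays:
        P=np.eye(3)-np.outer(v,v);A+=P;b+=P@c
    return np.linalg.solve(A,b)
def blobs(img,lo,hi,amin=15):
    m=cv2.inRange(cv2.cvtColor(img,cv2.COLOR_BGR2HSV),lo,hi)
    n,l,s,c=cv2.connectedComponentsWithStats(m)
    return [(c[i].round(1).tolist(),s[i].tolist()) for i in range(1,n) if s[i][4]>=amin]
E
python3 - <<'E'
from h import *
S=dict(np.load('scene0.npz'));T=dict(np.load('top0.npz'))
for n,d in(('s',S),('t',T)):
    for nm,lo,hi in(('red',(0,140,90),(8,255,255)),('red2',(172,140,90),(180,255,255)),('green',(55,100,40),(90,255,255))):
        for b in blobs(d['pixels'],lo,hi): 
            print(n,nm,b)
c=cv2.resize(S['pixels'][225:345,230:480],None,fx=3.2,fy=3.2,interpolation=cv2.INTER_CUBIC);cv2.imwrite('pics/c1.png',c)
E
```

```text
s red ([296.2, 168.5], [290, 165, 13, 8, 73])
s red ([358.6, 245.0], [354, 241, 10, 9, 77])
s red ([318.6, 271.1], [314, 258, 11, 29, 236])
s red ([300.2, 285.1], [294, 271, 13, 30, 279])
s red ([447.1, 300.8], [441, 296, 13, 11, 113])
s green ([338.7, 278.9], [335, 275, 9, 9, 70])
t red ([297.6, 117.4], [292, 113, 13, 9, 69])
t red ([348.4, 227.6], [345, 224, 8, 8, 55])
t red ([316.6, 248.9], [313, 245, 8, 10, 58])
t red ([302.6, 263.4], [299, 259, 8, 11, 64])
t green ([331.3, 267.4], [328, 264, 8, 8, 49])
t green ([435.8, 351.6], [390, 307, 88, 84, 2098])
t green ([373.5, 314.3], [364, 309, 20, 13, 73])
t green ([373.1, 338.3], [357, 315, 30, 41, 483])
t green ([348.2, 340.3], [337, 322, 20, 38, 183])
t green ([330.0, 343.0], [329, 339, 4, 9, 17])
t green ([353.3, 351.6], [350, 348, 8, 10, 20])
t green ([381.6, 357.6], [377, 357, 11, 2, 16])
t green ([395.7, 359.2], [388, 358, 15, 4, 25])
t green ([554.6, 400.4], [484, 358, 133, 86, 4158])
t green ([177.2, 372.6], [172, 365, 15, 18, 58])
t green ([230.1, 367.8], [227, 365, 7, 7, 20])
t green ([230.9, 375.0], [228, 371, 9, 8, 21])
t green ([221.6, 382.2], [216, 379, 13, 7, 32])
t green ([176.7, 394.5], [165, 382, 23, 23, 192])
t green ([206.1, 399.9], [197, 394, 20, 12, 117])
t green ([247.0, 411.4], [243, 397, 9, 27, 62])
t green ([236.4, 426.1], [232, 422, 10, 9, 22])
t green ([224.1, 433.3], [217, 430, 14, 7, 35])
t green ([212.9, 440.0], [210, 435, 7, 13, 21])
t green ([205.7, 444.7], [202, 442, 8, 5, 18])
```

View pics/c1.png

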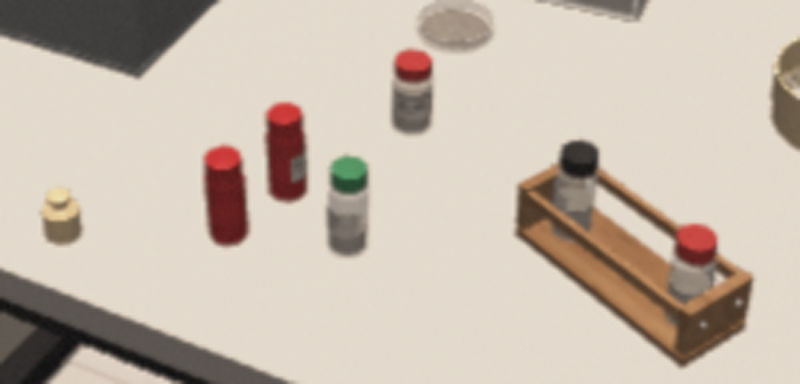

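Confirmed in the crop: the green-capped clear vial at crop (348,205) is slimmer and taller, so it is vial_tall. The red-capped clear vial at crop (412,92), next to the dish, is vial_wide. The two all-red ones are look-alikes.

Run:
```python
from h import *
S=dict(np.load('scene0.npz'));T=dict(np.load('top0.npz'))
for n,s,t in(('tall',(338.7,278.9),(331.3,267.4)),('wide',(358.6,245),(348.4,227.6)),('red1',(318.6,271.1),(316.6,248.9)),('red2',(300.2,285.1),(302.6,263.4))):
    print(n,tri([ray(S,s),ray(T,t)]).round(4),plane(S,s,.058).round(4),plane(T,t,.058).round(4))
f=lambda u,v:(230+u/3.2,225+v/3.2)
print('base tall',plane(S,f(347,247),0).round(3),'base wide',plane(S,f(411,126),0).round(3))
print('capL',plane(S,f(580,151),.075).round(4),'capR',plane(S,f(696,238),.075).round(4))
for p in((518,186),(580,143),(748,275),(684,318)): print('rack corner',plane(S,f(*p),.045).round(4))
# lid: handle ends in top
print('handle',plane(T,(250,152),.148).round(3),plane(T,(279,163),.148).round(3))
for p in((252,129),(309,160),(279,195),(221,167)):print('lid corner',plane(T,p,.118).round(3))
```

```text
tall [ 0.4517 -0.0822  0.0629] [ 0.457  -0.0795  0.058 ] [ 0.4535 -0.0813  0.058 ]
wide [ 0.5866 -0.0623  0.0542] [ 0.5815 -0.0642  0.058 ] [ 0.585  -0.0635  0.058 ]
red1 [ 0.4933 -0.0115  0.0276] [ 0.4603 -0.0308  0.058 ] [ 0.4815 -0.0181  0.058 ]
red2 [4.347e-01 1.000e-04 2.750e-02] [ 0.4043 -0.0201  0.058 ] [ 0.4239 -0.0065  0.058 ]
base tall [ 0.452 -0.081  0.   ] base wide [ 0.586 -0.063  0.   ]
capL [ 0.524  -0.2083  0.075 ] capR [ 0.4788 -0.2974  0.075 ]
rack corner [ 0.5087 -0.1747  0.045 ]
rack corner [ 0.5681 -0.1937  0.045 ]
rack corner [ 0.4953 -0.3274  0.045 ]
rack corner [ 0.4431 -0.3053  0.045 ]
handle [0.613 0.279 0.148] [0.624 0.188 0.148]
lid corner [0.7   0.331 0.118]
lid corner [0.692 0.13  0.118]
lid corner [0.549 0.144 0.118]
lid corner [0.543 0.337 0.118]
```

```bash
cat > go.py <<'E'
import sys,numpy as np
from scipy.spatial.transform import Rotation as R
from rig import arm
# go.py x y z closing_angle_deg nrows : equal rows to reach pose, tool down, tool y at closing angle (mod 180)
x,y,z,a,n=map(float,sys.argv[1:6]);n=int(n)
s=arm.sense();p=np.array(s['tcp_pos']);r=R.from_rotvec(s['tool_rot'])
ey=r.as_matrix()[:,1];cur=np.degrees(np.arctan2(ey[1],ey[0]))
d=(a-cur+90)%180-90
ca=np.radians(cur+d);eyg=np.array([np.cos(ca),np.sin(ca),0]);ez=np.array([0,0,-1.]);G=R.from_matrix(np.c_[np.cross(eyg,ez),eyg,ez])
rv=(r.inv()*G).as_rotvec()
dp=(np.array([x,y,z])-p)/n
print('cur',p.round(4),'cl',round(cur,2),'turn',np.degrees(rv).round(2),'open',round(s['opening'],4),'t',s['time'],'per-row',np.linalg.norm(dp).round(4))
for i in range(n):
    q=r*R.from_rotvec(rv*i/n)
    print((q.inv().apply(dp)).round(4).tolist()+np.degrees(rv/n).round(2).tolist())
E
python3 go.py 0.504 -0.252 0.23 -26.5 10
```

```text
cur [ 0.255  -0.6779  0.2303] cl -69.38 turn [-1.100e-01 -4.000e-02 -4.288e+01] open 0.0852 t 0.1 per-row 0.0493
[0.0383, -0.0311, 0.0001, -0.01, -0.0, -4.29]
[0.0405, -0.0281, 0.0001, -0.01, -0.0, -4.29]
[0.0425, -0.025, 0.0001, -0.01, -0.0, -4.29]
[0.0443, -0.0218, 0.0001, -0.01, -0.0, -4.29]
[0.0458, -0.0184, 0.0001, -0.01, -0.0, -4.29]
[0.047, -0.0149, 0.0, -0.01, -0.0, -4.29]
[0.048, -0.0114, 0.0, -0.01, -0.0, -4.29]
[0.0487, -0.0078, 0.0, -0.01, -0.0, -4.29]
[0.0492, -0.0041, 0.0, -0.01, -0.0, -4.29]
[0.0493, -0.0004, 0.0, -0.01, -0.0, -4.29]
```

{"fn": "apply_moves", "kwargs": {"rows": [[[0.038,-0.031,0,0,0,-4.3,0.06],[0.0405,-0.028,0,0,0,-4.3,0.06],[0.0425,-0.025,0,0,0,-4.3,0.06],[0.044,-0.022,0,0,0,-4.3,0.06],[0.046,-0.0185,0,0,0,-4.3,0.06],[0.047,-0.015,0,0,0,-4.3,0.06],[0.048,-0.0115,0,0,0,-4.3,0.06],[0.0485,-0.008,0,0,0,-4.3,0.06],[0.049,-0.004,0,0,0,-4.3,0.06],[0.049,0,0,0,0,-4.3,0.06]]]}}

```text
time: 1.1
tcp_pos: [0.5035, -0.2513, 0.2311]
tool_rot: [-2.667, -1.66, 0.001]
ft_force: [1.5, -0.6, 1.2]
opening: 0.0599
grip_force: 0.0
```

```bash
cat > snap.py <<'E'
import sys,numpy as np,cv2
from rig import arm,optics
n=sys.argv[1];s=arm.sense();d=optics.get_image('wrist');cv2.imwrite(f'pics/{n}.png',d['pixels'])
np.savez(n+'.npz',pixels=d['pixels'],mtx=d['mtx'],mount=d['mount'],p=s['tcp_pos'],r=s['tool_rot'])
print(s['time'],np.round(s['tcp_pos'],4),np.round(s['tool_rot'],3),s['opening'],np.round(d['mtx'],1).tolist(),np.round(d['mount'],3).tolist())
E
cat >> h.py <<'E'
from scipy.spatial.transform import Rotation as Ro
def wray(d,uv):
    K=d['mtx'];x=(uv[0]-K[0,2])/K[0,0];y=(uv[1]-K[1,2])/K[1,1];t=np.hypot(x,y)
    v=np.array([x/t*np.sin(t),y/t*np.sin(t),np.cos(t)]) if t>0 else np.array([0,0,1.])
    R=Ro.from_rotvec(d['r']).as_matrix();M=d['mount']
    return R@M[:3,3]+d['p'],R@M[:3,:3]@v
def wplane(d,uv,z):
    c,v=wray(d,uv);return c+v*(z-c[2])/v[2]
E
python3 snap.py w1
```

```text
1.1 [ 0.5035 -0.2513  0.2311] [-2.667e+00 -1.660e+00  1.000e-03] 0.05989283744414775 [[371.6, 0.0, 319.5], [0.0, 371.6, 241.5], [0.0, 0.0, 1.0]] [[-0.001, -0.952, -0.307, 0.079], [1.0, -0.001, -0.0, -0.0], [0.0, -0.307, 0.952, -0.142], [0.0, 0.0, 0.0, 1.0]]
```

View pics/w1.png

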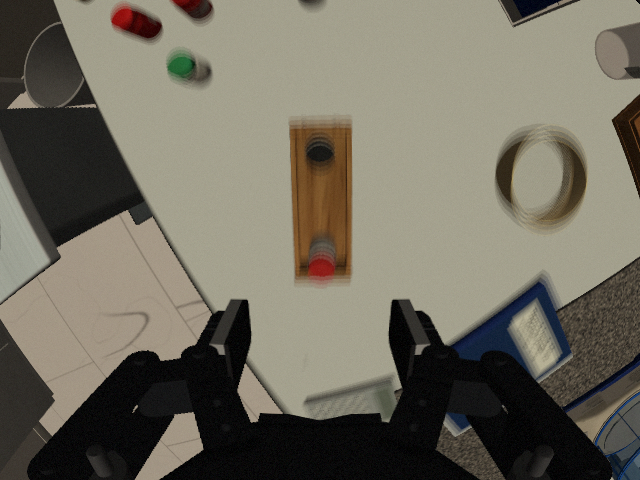

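The wrist view is slightly blurred by the motion. It shows the rack nearly aligned at (321,200), its black cap at (320,151) and red cap at (321,266), and the green cap at (181,66). I'll retake it at rest and measure.

```bash
python3 snap.py w1b; python3 snap.py w2
python3 - <<'E'
from h import *
d=dict(np.load('w2.npz'));im=d['pixels'];hsv=cv2.cvtColor(im,cv2.COLOR_BGR2HSV)
m=cv2.inRange(hsv,(5,90,50),(22,255,255));n,l,s,c=cv2.connectedComponentsWithStats(m)
for i in range(1,n):
    if s[i][4]>3000:
        print(s[i],c[i])
        if 250<c[i][0]<400:
            h=cv2.convexHull(np.argwhere(l==i)[:,::-1].astype(np.int32));a=cv2.approxPolyDP(h,8,True)[:,0]
            P=np.array([wplane(d,q,.044) for q in a]);print(a.tolist(),P[:,:2].round(4).tolist(),'ctr',P.mean(0).round(4))
for nm,lo,hi in(('red',(0,140,90),(8,255,255)),('green',(50,100,40),(90,255,255)),('black',(0,0,0),(180,120,60))):
    for b in blobs(im,lo,hi,60):
        if b[0][1]<320 and b[1][4]<1500: print(nm,b,wplane(d,b[0],.075).round(4),wplane(d,b[0],.066).round(4))
E
```

```text
1.15 [ 0.5095 -0.241   0.2316] [-2.652 -1.678 -0.012] 0.059997198016875745 [[371.6, 0.0, 319.5], [0.0, 371.6, 241.5], [0.0, 0.0, 1.0]] [[-0.001, -0.952, -0.307, 0.079], [1.0, -0.001, -0.0, -0.0], [0.0, -0.307, 0.952, -0.142], [0.0, 0.0, 0.0, 1.0]]
1.2 [ 0.5078 -0.2444  0.2315] [-2.656 -1.674 -0.008] 0.059890643649773624 [[371.6, 0.0, 319.5], [0.0, 371.6, 241.5], [0.0, 0.0, 1.0]] [[-0.001, -0.952, -0.307, 0.079], [1.0, -0.001, -0.0, -0.0], [0.0, -0.307, 0.952, -0.142], [0.0, 0.0, 0.0, 1.0]]
[ 290  140   62  159 7220] [320.08850416 211.97354571]
[[350, 141], [347, 294], [293, 295], [290, 141]] [[0.5605, -0.1957], [0.4973, -0.3281], [0.449, -0.3061], [0.513, -0.1729]] ctr [ 0.5049 -0.2507  0.044 ]
red ([181.7, 6.6], [170, 0, 25, 16, 325]) [ 0.4858 -0.0247  0.075 ] [ 0.4841 -0.0202  0.066 ]
red ([313.7, 1.7], [302, 0, 24, 6, 95]) [ 0.5827 -0.0767  0.075 ] [ 0.584  -0.0738  0.066 ]
red ([123.8, 28.7], [113, 17, 22, 24, 386]) [ 0.4311 -0.0107  0.075 ] [ 0.4278 -0.0058  0.066 ]
red ([318.2, 285.8], [305, 274, 27, 24, 508]) [ 0.4818 -0.2952  0.075 ] [ 0.48   -0.2988  0.066 ]
green ([181.7, 8
[... 659 characters left out ...]
0.066 ]
black ([81.1, 98.5], [64, 83, 30, 25, 294]) [ 0.3643 -0.0424  0.075 ] [ 0.3589 -0.0385  0.066 ]
black ([514.2, 165.5], [505, 156, 19, 23, 96]) [ 0.6856 -0.2697  0.075 ] [ 0.6899 -0.2726  0.066 ]
black ([319.0, 172.5], [305, 159, 29, 28, 628]) [ 0.5253 -0.2061  0.075 ] [ 0.5249 -0.2071  0.066 ]
black ([503.0, 187.3], [496, 177, 15, 23, 90]) [ 0.6681 -0.2836  0.075 ] [ 0.6719 -0.2869  0.066 ]
black ([499.3, 209.7], [493, 199, 14, 25, 87]) [ 0.658  -0.3013  0.075 ] [ 0.6615 -0.3052  0.066 ]
black ([316.7, 256.1], [308, 252, 22, 14, 104]) [ 0.4927 -0.2696  0.075 ] [ 0.4913 -0.2724  0.066 ]
black ([596.9, 293.5], [552, 264, 88, 58, 292]) [ 0.7534 -0.4476  0.075 ] [ 0.7598 -0.4559  0.066 ]
```

```bash
python3 go.py 0.453 -0.0815 0.13 -25.6 7
```

```text
cur [ 0.5053 -0.2485  0.2312] cl -25.9 turn [-0.01 -0.13 -0.3 ] open 0.0598 t 1.25 per-row 0.0289
[0.0182, -0.0171, 0.0145, -0.0, -0.02, -0.04]
[0.0182, -0.0171, 0.0145, -0.0, -0.02, -0.04]
[0.0182, -0.0171, 0.0145, -0.0, -0.02, -0.04]
[0.0182, -0.0171, 0.0145, -0.0, -0.02, -0.04]
[0.0182, -0.0171, 0.0145, -0.0, -0.02, -0.04]
[0.0183, -0.0171, 0.0145, -0.0, -0.02, -0.04]
[0.0183, -0.0171, 0.0145, -0.0, -0.02, -0.04]
```

{"fn": "apply_moves", "kwargs": {"rows": [[[0.0185,-0.017,0.0145,0,0,0,0.06],[0.0185,-0.017,0.0145,0,0,0,0.06],[0.0185,-0.017,0.0145,0,0,0,0.06],[0.0185,-0.017,0.0145,0,0,0,0.06],[0.0185,-0.017,0.0145,0,0,0,0.06],[0.0185,-0.017,0.0145,0,0,0,0.06],[0.018,-0.017,0.0145,0,0,0,0.06],[0,0,0,0,0,0,0.06],[0,0,0,0,0,0,0.06],[0,0,0,0,0,0,0.06]]]}}

```text
time: 2.25
tcp_pos: [0.4545, -0.0865, 0.1301]
tool_rot: [2.671, 1.651, 0.001]
ft_force: [0.5, -0.1, 0.1]
opening: 0.06
grip_force: 0.0
```

```bash
python3 snap.py w3
python3 - <<'E'
from h import *
d=dict(np.load('w3.npz'));im=d['pixels']
for nm,lo,hi in(('red',(0,140,90),(8,255,255)),('green',(50,100,40),(90,255,255))):
    for b in blobs(im,lo,hi,60):print(nm,b,*[wplane(d,b[0],z)[:2].round(4) for z in (.064,.055)])
E
python3 go.py 0.453 -0.0815 0.04 -25.6 4
```

```text
2.25 [ 0.4545 -0.0865  0.1301] [2.671e+00 1.651e+00 1.000e-03] 0.060027377591873037 [[371.6, 0.0, 319.5], [0.0, 371.6, 241.5], [0.0, 0.0, 1.0]] [[-0.001, -0.952, -0.307, 0.079], [1.0, -0.001, -0.0, -0.0], [0.0, -0.307, 0.952, -0.142], [0.0, 0.0, 0.0, 1.0]]
red ([496.4, 125.8], [479, 105, 36, 42, 1167]) [ 0.5858 -0.0581] [ 0.59   -0.0599]
red ([313.5, 128.4], [292, 107, 44, 44, 1473]) [ 0.486  -0.0156] [ 0.4858 -0.0156]
red ([212.7, 157.9], [193, 137, 40, 42, 1231]) [ 0.4275 -0.0034] [ 0.4248 -0.0028]
red ([235.3, 148.8], [225, 136, 17, 33, 135]) [ 0.4418 -0.0052] [ 0.4397 -0.0048]
red ([458.6, 451.9], [446, 443, 25, 19, 305]) [ 0.4823 -0.3078] [ 0.482  -0.3204]
green ([316.0, 248.1], [296, 228, 40, 41, 1286]) [ 0.4559 -0.0783] [ 0.4545 -0.0811]
green ([11.8, 358.9], [0, 304, 29, 98, 1195]) [ 0.1479 -0.0496] [ 0.1331 -0.0511]
cur [ 0.4546 -0.0865  0.1302] cl -26.55 turn [ 0.09  0.01 -0.95] open 0.0605 t 2.3 per-row 0.0226
[0.0009, -0.001, 0.0226, 0.02, 0.0, -0.24]
[0.001, -0.0009, 0.0226, 0.02, 0.0, -0.24]
[0.001, -0.0009, 0.0226, 0.02, 0.0, -0.24]
[0.001, -0.0009, 0.0226, 0.02, 0.0, -0.24]
```

View pics/w3.png

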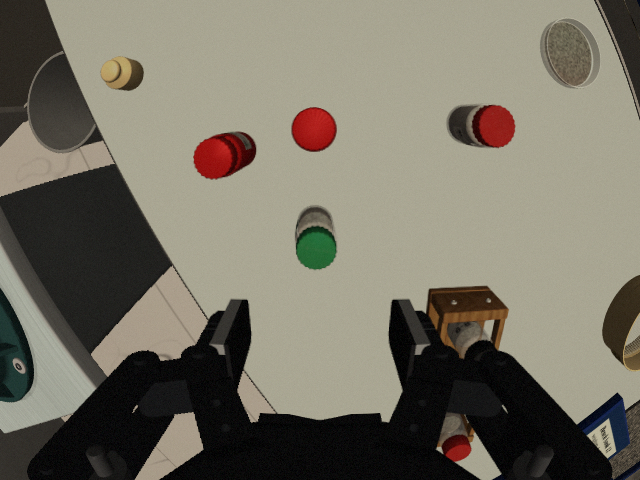

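The green cap sits at (316,248) in the wrist view, centred between the fingers. The red look-alikes (313,129) and (215,158) are clear of the finger paths. Descending.

{"fn": "apply_moves", "kwargs": {"rows": [[[0.0014,-0.0006,0.015,0,0,-0.5,0.06],[0.0014,-0.0006,0.02,0,0,-0.4,0.06],[0.0014,-0.0006,0.02,0,0,0,0.06],[0.0014,-0.0006,0.02,0,0,0,0.06],[0.0014,-0.0006,0.015,0,0,0,0.06],[0,0,0,0,0,0,0.05],[0,0,0,0,0,0,0.04],[0,0,0,0,0,0,0.03],[0,0,0,0,0,0,0.02],[0,0,0,0,0,0,0.015]]], "newtons": 40}}

```text
time: 3.3
tcp_pos: [0.455, -0.0775, 0.0408]
tool_rot: [2.656, 1.675, 0.002]
ft_force: [-0.1, 0.1, 7.4]
opening: 0.0242
grip_force: 39.2
```

```bash
python3 go.py 0.5118 -0.2354 0.13 -25.6 8
```

```text
cur [ 0.455  -0.0775  0.0408] cl -25.51 turn [ 0.12 -0.03  0.09] open 0.0242 t 3.3 per-row 0.0238
[-0.0147, 0.0149, -0.0111, 0.01, -0.0, 0.01]
[-0.0147, 0.0149, -0.0111, 0.01, -0.0, 0.01]
[-0.0147, 0.0149, -0.0111, 0.01, -0.0, 0.01]
[-0.0147, 0.0149, -0.0111, 0.01, -0.0, 0.01]
[-0.0147, 0.0149, -0.0111, 0.01, -0.0, 0.01]
[-0.0147, 0.0149, -0.0111, 0.01, -0.0, 0.01]
[-0.0147, 0.0149, -0.0111, 0.01, -0.0, 0.01]
[-0.0147, 0.0149, -0.0111, 0.01, -0.0, 0.01]
```

```bash
python3 snap.py w4
```

```text
3.3 [ 0.455  -0.0775  0.0408] [2.656e+00 1.675e+00 2.000e-03] 0.024245222689757463 [[371.6, 0.0, 319.5], [0.0, 371.6, 241.5], [0.0, 0.0, 1.0]] [[-0.001, -0.952, -0.307, 0.079], [1.0, -0.001, -0.0, -0.0], [0.0, -0.307, 0.952, -0.142], [0.0, 0.0, 0.0, 1.0]]
```

View pics/w4.png

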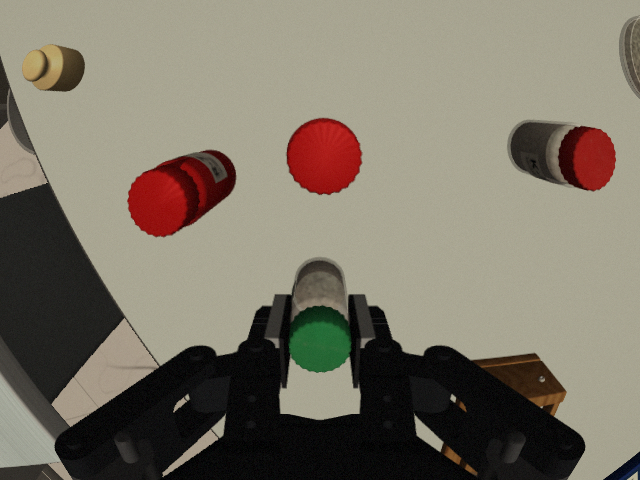

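The vial sits centred between the pads: cap at (320,339), pads either side at x 283 and 357. Lifting it and carrying it over the rack.

{"fn": "apply_moves", "kwargs": {"rows": [[[0,0,-0.015,0,0,0,0.015],[0,0,-0.025,0,0,0,0.015],[0,0,-0.025,0,0,0,0.015],[-0.01,0.01,-0.025,0,0,0,0.015],[-0.02,0.02,0,0,0,0,0.015],[-0.024,0.024,0,0,0,0,0.015],[-0.024,0.024,0,0,0,0,0.015],[-0.02,0.02,0,0,0,0,0.015],[-0.014,0.014,0,0,0,0,0.015],[-0.006,0.007,0,0,0,0,0.015]]]}}

```text
time: 4.35
tcp_pos: [0.5111, -0.2371, 0.13]
tool_rot: [2.658, 1.673, -0.0]
ft_force: [-0.6, 0.1, -0.0]
opening: 0.0244
grip_force: 39.5
```

```bash
python3 go.py 0.5118 -0.2354 0.06 -25.6 4
cat > caps.py <<'E'
import sys
from h import *
# caps in wrist pic, in rack frame (mm), caps at height z
d=dict(np.load(sys.argv[1]+'.npz'));im=d['pixels']
R=Ro.from_rotvec(d['r'])
for nm,lo,hi in(('red',(0,140,90),(8,255,255)),('green',(50,100,40),(90,255,255)),('black',(0,0,0),(180,120,60))):
    for b in blobs(im,lo,hi,300):
        for z in map(float,sys.argv[2:]):
            w=wplane(d,b[0],z); q=w[:2]-[.5045,-.2507]
            if nm=='black' and np.hypot(*q)>.08: continue
            print(nm,b,z,w[:2].round(4),'rack x,y mm',(1e3*np.array([[.902,-.432],[.432,.902]])@q).round(1),'tool',(1e3*R.inv().apply(w-d['p'])).round(1))
E
python3 snap.py w5; python3 caps.py w5 .075 .156
```

```text
cur [ 0.5111 -0.2371  0.13  ] cl -25.64 turn [ 0.05  0.03 -0.04] open 0.0244 t 4.35 per-row 0.0175
[0.0005, -0.0, 0.0175, 0.01, 0.01, -0.01]
[0.0005, -0.0, 0.0175, 0.01, 0.01, -0.01]
[0.0005, -0.0, 0.0175, 0.01, 0.01, -0.01]
[0.0005, -0.0, 0.0175, 0.01, 0.01, -0.01]
4.35 [ 0.5111 -0.2371  0.13  ] [ 2.658  1.673 -0.   ] 0.024368119172835392 [[371.6, 0.0, 319.5], [0.0, 371.6, 241.5], [0.0, 0.0, 1.0]] [[-0.001, -0.952, -0.307, 0.079], [1.0, -0.001, -0.0, -0.0], [0.0, -0.307, 0.952, -0.142], [0.0, 0.0, 0.0, 1.0]]
red ([54.1, 11.5], [42, 0, 26, 27, 506]) 0.075 [ 0.433  -0.0133] rack x,y mm [-167.1  183.3] tool [ 168.  -167.3   54.7]
red ([54.1, 11.5], [42, 0, 26, 27, 506]) 0.156 [ 0.4791 -0.076 ] rack x,y mm [-98.4 146.6] tool [131.4 -98.5 -26.2]
green ([320.1, 342.0], [288, 310, 63, 62, 2920]) 0.075 [ 0.4892 -0.2825] rack x,y mm [ -0.  -35.3] tool [-50.4  -0.1  55. ]
green ([320.1, 342.0], [288, 310, 63, 62, 2920]) 0.156 [ 0.5122 -0.2343] rack x,y mm [-0.2 18.1] tool [  3.   -0.2 -26.1]
black ([320.3, 206.6], [299, 184, 43, 46, 1486]) 0.075 [ 0.5265 -0.2051] rack x,y mm [ 0.1 50.7] tool [35.6  0.  54.9]
black ([320.3, 206.6], [299, 184, 43, 46, 1486]) 0.156 [ 0.5341 -0.1887] rack x,y mm [-0.1 68.7] tool [ 53.5  -0.1 -26.1]
black ([317.1, 268.3], [296, 260, 46, 27, 351]) 0.075 [ 0.5093 -0.2366] rack x,y mm [-1.7 14.8] tool [-0.3 -1.8 54.9]
black ([317.1, 268.3], [296, 260, 46, 27, 351]) 0.156 [ 0.524  -0.2073] rack x,y mm [-1.2 47.6] tool [ 32.4  -1.2 -26.1]
black ([295.5, 417.1], [0, 283, 592, 197, 46009]) 0.156 [ 0.4857 -0.2653] rack x,y mm [-10.7 -21.3] tool [-36.5 -10.6 -26. ]
```

{"fn": "apply_moves", "kwargs": {"rows": [[[0,0,0.012,0,0,0,0.015],[0,0,0.018,0,0,0,0.015],[0,0,0.018,0,0,0,0.015],[0,0,0.015,0,0,0,0.015],[0,0,0.01,0,0,0,0.015],[0,0,0.006,0,0,0,0.015],[0,0,0,0,0,0,0.015],[0,0,0,0,0,0,0.015],[0,0,0,0,0,0,0.015],[0,0,0,0,0,0,0.015]]]}}

```text
time: 5.4
tcp_pos: [0.511, -0.2348, 0.051]
tool_rot: [2.656, 1.677, 0.0]
ft_force: [0.6, 0.1, -1.2]
opening: 0.0243
grip_force: 39.7
```

```bash
python3 snap.py w6; python3 caps.py w6 .077
```

```text
5.4 [ 0.511  -0.2348  0.051 ] [2.656 1.677 0.   ] 0.02429620573862948 [[371.6, 0.0, 319.5], [0.0, 371.6, 241.5], [0.0, 0.0, 1.0]] [[-0.001, -0.952, -0.307, 0.079], [1.0, -0.001, -0.0, -0.0], [0.0, -0.307, 0.952, -0.142], [0.0, 0.0, 0.0, 1.0]]
green ([320.3, 341.7], [289, 310, 63, 63, 3017]) 0.077 [ 0.5122 -0.232 ] rack x,y mm [-1.2 20.2] tool [  3.1  -0.1 -26. ]
black ([322.6, 260.6], [289, 222, 69, 74, 3735]) 0.077 [ 0.5266 -0.2034] rack x,y mm [-0.5 52.3] tool [ 35.1   0.6 -26. ]
black ([317.9, 417.0], [55, 284, 531, 196, 44900]) 0.077 [ 0.4943 -0.2671] rack x,y mm [ -2.1 -19.2] tool [-36.3  -1.1 -26. ]
```

{"fn": "apply_moves", "kwargs": {"rows": [[[0,0,0.001,0,0,0,0.015],[0,0,0,0,0,0,0.03],[0,0,0,0,0,0,0.04],[0,0,0,0,0,0,0.05],[0,0,0,0,0,0,0.055],[0,0,-0.01,0,0,0,0.06],[0,0,-0.02,0,0,0,0.06],[0,0,-0.025,0,0,0,0.06],[0,0,-0.025,0,0,0,0.06],[0,0,0,0,0,0,0.06]]]}}

```text
time: 6.45
tcp_pos: [0.5133, -0.2357, 0.1336]
tool_rot: [2.652, 1.673, 0.007]
ft_force: [0.4, -0.3, -0.2]
opening: 0.0602
grip_force: 0.0
```

```bash
python3 snap.py w7; python3 caps.py w7 .075;python3 go.py 0.586 -0.063 0.13 -25.6 8
```

```text
6.45 [ 0.5133 -0.2357  0.1336] [2.652 1.673 0.007] 0.06024369603051429 [[371.6, 0.0, 319.5], [0.0, 371.6, 241.5], [0.0, 0.0, 1.0]] [[-0.001, -0.952, -0.307, 0.079], [1.0, -0.001, -0.0, -0.0], [0.0, -0.307, 0.952, -0.142], [0.0, 0.0, 0.0, 1.0]]
red ([54.6, 13.7], [43, 0, 25, 30, 551]) 0.075 [ 0.4333 -0.012 ] rack x,y mm [-167.4  184.6] tool [ 167.5 -169.    57.4]
red ([315.2, 358.1], [298, 344, 36, 29, 795]) 0.075 [ 0.4825 -0.2936] rack x,y mm [ -1.3 -48.2] tool [-65.5  -3.3  58.5]
green ([316.6, 264.4], [297, 244, 40, 41, 1285]) 0.075 [ 0.5121 -0.2344] rack x,y mm [-0.2 18. ] tool [ 0.6 -2.1 58.6]
black ([315.4, 209.6], [295, 186, 42, 58, 1498]) 0.075 [ 0.5255 -0.2049] rack x,y mm [-0.8 50.4] tool [33.1 -2.7 58.6]
black ([314.3, 308.6], [301, 300, 31, 24, 319]) 0.075 [ 0.4983 -0.2599] rack x,y mm [ -1.7 -11. ] tool [-28.3  -3.6  58.5]
cur [ 0.5122 -0.2354  0.132 ] cl -25.5 turn [ 0.25 -0.02  0.1 ] open 0.0601 t 6.5 per-row 0.0234
[0.0234, -0.001, 0.0002, 0.03, -0.0, 0.01]
[0.0234, -0.001, 0.0002, 0.03, -0.0, 0.01]
[0.0234, -0.001, 0.0002, 0.03, -0.0, 0.01]
[0.0234, -0.001, 0.0002, 0.03, -0.0, 0.01]
[0.0234, -0.001, 0.0002, 0.03, -0.0, 0.01]
[0.0234, -0.001, 0.0002, 0.03, -0.0, 0.01]
[0.0234, -0.001, 0.0002, 0.03, -0.0, 0.01]
[0.0234, -0.001, 0.0002, 0.03, -0.0, 0.01]
```

View pics/w7.png

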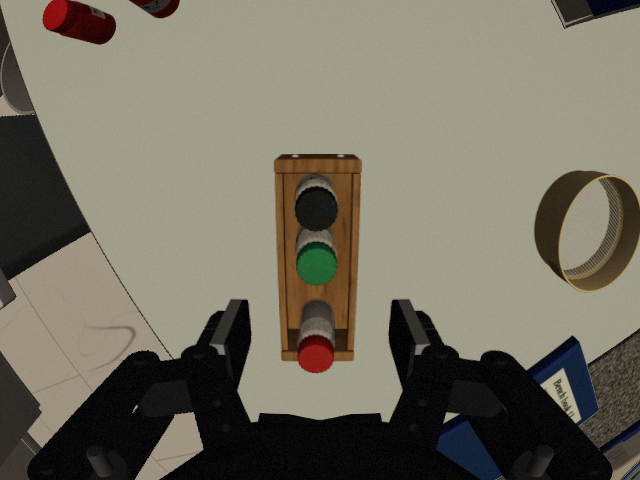

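The tall vial stands upright in the rack: green cap at (317,264), between black (316,209) and red (316,355). Now the wide vial.

{"fn": "apply_moves", "kwargs": {"rows": [[[0.016,-0.001,0,0,0,0,0.06],[0.024,-0.001,0,0,0,0,0.06],[0.03,-0.001,0,0,0,0,0.06],[0.03,-0.001,0,0,0,0,0.06],[0.03,-0.001,0,0,0,0,0.06],[0.026,-0.001,0,0,0,0,0.06],[0.02,-0.001,0,0,0,0,0.06],[0.01,0,0,0,0,0,0.06],[0.003,0,0,0,0,0,0.06],[0,0,0,0,0,0,0.06]]]}}

```text
time: 7.5
tcp_pos: [0.5854, -0.0612, 0.1292]
tool_rot: [-2.656, -1.677, 0.002]
ft_force: [0.2, -0.1, -0.4]
opening: 0.0599
grip_force: 0.0
```

```bash
python3 snap.py w8; python3 caps.py w8 .057;python3 go.py 0.588 -0.061 0.0375 -25.6 5
```

```text
7.5 [ 0.5854 -0.0612  0.1292] [-2.656e+00 -1.677e+00  2.000e-03] 0.05986240359749743 [[371.6, 0.0, 319.5], [0.0, 371.6, 241.5], [0.0, 0.0, 1.0]] [[-0.001, -0.952, -0.307, 0.079], [1.0, -0.001, -0.0, -0.0], [0.0, -0.307, 0.952, -0.142], [0.0, 0.0, 0.0, 1.0]]
red ([326.5, 251.3], [306, 232, 42, 40, 1324]) 0.057 [ 0.5904 -0.0593] rack x,y mm [ -5.2 209.7] tool [ 3.9  3.8 72.2]
red ([150.0, 262.5], [134, 245, 33, 35, 838]) 0.057 [ 0.4812 -0.0166] rack x,y mm [-122.1  201.1] tool [  -4.5 -113.1   72.3]
red ([83.8, 279.4], [72, 264, 25, 31, 568]) 0.057 [ 0.4207 -0.0038] rack x,y mm [-182.2  186.5] tool [ -19.  -173.2   72.4]
cur [ 0.5851 -0.0621  0.1293] cl -25.54 turn [-0.06  0.08  0.06] open 0.0605 t 7.55 per-row 0.0184
[0.0005, 0.0004, 0.0184, -0.01, 0.02, 0.01]
[0.0005, 0.0004, 0.0184, -0.01, 0.02, 0.01]
[0.0005, 0.0004, 0.0184, -0.01, 0.02, 0.01]
[0.0005, 0.0004, 0.0184, -0.01, 0.02, 0.01]
[0.0005, 0.0004, 0.0184, -0.01, 0.02, 0.01]
```

{"fn": "apply_moves", "kwargs": {"rows": [[[0.0008,0.0008,0.015,0,0,0,0.06],[0.0008,0.0008,0.02,0,0,0,0.06],[0.0008,0.0008,0.02,0,0,0,0.06],[0.0008,0.0008,0.02,0,0,0,0.06],[0,0,0.012,0,0,0,0.06],[0,0,0.005,0,0,0,0.05],[0,0,0,0,0,0,0.04],[0,0,0,0,0,0,0.03],[0,0,0,0,0,0,0.02],[0,0,0,0,0,0,0.018]]], "newtons": 40}}

```text
time: 8.55
tcp_pos: [0.5907, -0.0598, 0.0386]
tool_rot: [2.656, 1.676, 0.002]
ft_force: [0.1, -0.8, 2.1]
opening: 0.0266
grip_force: 39.5
```

```bash
python3 snap.py w9; python3 caps.py w9 .057;python3 go.py 0.498 -0.2643 0.13 -25.6 8
```

```text
8.55 [ 0.5907 -0.0598  0.0386] [2.656e+00 1.676e+00 2.000e-03] 0.026594188953216438 [[371.6, 0.0, 319.5], [0.0, 371.6, 241.5], [0.0, 0.0, 1.0]] [[-0.001, -0.952, -0.307, 0.079], [1.0, -0.001, -0.0, -0.0], [0.0, -0.307, 0.952, -0.142], [0.0, 0.0, 0.0, 1.0]]
red ([319.8, 334.5], [287, 307, 66, 56, 2878]) 0.057 [ 0.591  -0.0583] rack x,y mm [ -5.1 210.9] tool [  1.4  -0.3 -18.4]
red ([67.6, 340.6], [47, 318, 42, 46, 1273]) 0.057 [ 0.4776 -0.0171] rack x,y mm [-125.2  199.1] tool [ -10.1 -120.4  -18.6]
red ([5.4, 355.5], [0, 338, 14, 32, 312]) 0.057 [ 0.4181 -0.0086] rack x,y mm [-182.6  181.1] tool [ -28.1 -177.8  -18.7]
cur [ 0.5907 -0.0597  0.0386] cl -25.48 turn [ 0.08 -0.04  0.12] open 0.0263 t 8.6 per-row 0.0303
[-0.0281, 0.0006, -0.0114, 0.01, -0.0, 0.01]
[-0.0281, 0.0006, -0.0114, 0.01, -0.0, 0.01]
[-0.0281, 0.0006, -0.0114, 0.01, -0.0, 0.01]
[-0.0281, 0.0006, -0.0114, 0.01, -0.0, 0.01]
[-0.0281, 0.0006, -0.0114, 0.01, -0.0, 0.01]
[-0.0281, 0.0006, -0.0114, 0.01, -0.0, 0.01]
[-0.0281, 0.0006, -0.0114, 0.01, -0.0, 0.01]
[-0.0281, 0.0006, -0.0114, 0.01, -0.0, 0.01]
```

{"fn": "apply_moves", "kwargs": {"rows": [[[0,0,-0.015,0,0,0,0.018],[0,0,-0.025,0,0,0,0.018],[-0.01,0,-0.03,0,0,0,0.018],[-0.02,0.001,-0.022,0,0,0,0.018],[-0.034,0.001,0,0,0,0,0.018],[-0.042,0.001,0,0,0,0,0.018],[-0.042,0.001,0,0,0,0,0.018],[-0.036,0.001,0,0,0,0,0.018],[-0.025,0,0,0,0,0,0.018],[-0.014,0,0,0,0,0,0.018]]]}}

```text
time: 9.6
tcp_pos: [0.4971, -0.2662, 0.1308]
tool_rot: [2.659, 1.671, -0.001]
ft_force: [-0.3, 0.3, -0.5]
opening: 0.0267
grip_force: 39.4
```

```bash
python3 snap.py w10; python3 snap.py w10b;python3 caps.py w10b .075 .149;python3 go.py 0.498 -0.2643 0.048 -25.6 5
```

```text
9.6 [ 0.4971 -0.2662  0.1308] [ 2.659e+00  1.671e+00 -1.000e-03] 0.026727221024191162 [[371.6, 0.0, 319.5], [0.0, 371.6, 241.5], [0.0, 0.0, 1.0]] [[-0.001, -0.952, -0.307, 0.079], [1.0, -0.001, -0.0, -0.0], [0.0, -0.307, 0.952, -0.142], [0.0, 0.0, 0.0, 1.0]]
9.65 [ 0.4964 -0.2676  0.1306] [ 2.66   1.668 -0.003] 0.02633136400355281 [[371.6, 0.0, 319.5], [0.0, 371.6, 241.5], [0.0, 0.0, 1.0]] [[-0.001, -0.952, -0.307, 0.079], [1.0, -0.001, -0.0, -0.0], [0.0, -0.307, 0.952, -0.142], [0.0, 0.0, 0.0, 1.0]]
red ([319.9, 334.1], [287, 305, 66, 58, 2910]) 0.075 [ 0.4766 -0.3082] rack x,y mm [ -0.3 -63.9] tool [-44.9  -0.2  55.7]
red ([319.9, 334.1], [287, 305, 66, 58, 2910]) 0.149 [ 0.4969 -0.266 ] rack x,y mm [ -0.2 -17.1] tool [  1.6  -0.3 -18.4]
green ([319.8, 204.9], [299, 183, 43, 45, 1495]) 0.075 [ 0.512  -0.2349] rack x,y mm [-0.  17.5] tool [36.4 -0.2 55.5]
green ([319.8, 204.9], [299, 183, 43, 45, 1495]) 0.149 [ 0.519  -0.2203] rack x,y mm [-0.1 33.7] tool [ 52.4  -0.3 -18.6]
black ([319.0, 144.7], [297, 123, 45, 44, 1507]) 0.075 [ 0.5258 -0.2054] rack x,y mm [-0.3 50.1] tool [69.  -0.6 55.4]
black ([319.0, 144.7], [297, 123, 45, 44, 1507]) 0.149 [ 0.5276 -0.2018] rack x,y mm [-0.2 54.1] tool [ 72.8  -0.5 -18.6]
black ([299.8, 414.9], [0, 257, 594, 223, 47142]) 0.149 [ 0.4695 -0.302 ] rack x,y mm [ -9.5 -61.4] tool [-42.7  -9.3 -18.3]
cur [ 0.4977 -0.2654  0.1305] cl -25.71 turn [ 0.03  0.06 -0.11] open 0.0262 t 9.7 per-row 0.0165
[0.0002, -0.0, 0.0165, 0.01, 0.01, -0.02]
[0.0002, -0.0, 0.0165, 0.01, 0.01, -0.02]
[0.0002, -0.0, 0.0165, 0.01, 0.01, -0.02]
[0.0002, -0.0, 0.0165, 0.01, 0.01, -0.02]
[0.0002, -0.0, 0.0165, 0.01, 0.01, -0.02]
```

{"fn": "apply_moves", "kwargs": {"rows": [[[0.0005,0,0.014,0,0,0,0.018],[0,0,0.02,0,0,0,0.018],[0,0,0.018,0,0,0,0.018],[0,0,0.014,0,0,0,0.018],[0,0,0.01,0,0,0,0.018],[0,0,0.005,0,0,0,0.018],[0,0,0,0,0,0,0.018],[0,0,0,0,0,0,0.018],[0,0,0,0,0,0,0.018],[0,0,0,0,0,0,0.018]]]}}

```text
time: 10.7
tcp_pos: [0.4992, -0.2629, 0.0492]
tool_rot: [2.656, 1.676, 0.001]
ft_force: [-0.2, -0.3, 0.0]
opening: 0.0265
grip_force: 39.4
```

```bash
python3 snap.py w11; python3 caps.py w11 .067 .075
```

```text
10.7 [ 0.4992 -0.2629  0.0492] [2.656e+00 1.676e+00 1.000e-03] 0.026512409051654477 [[371.6, 0.0, 319.5], [0.0, 371.6, 241.5], [0.0, 0.0, 1.0]] [[-0.001, -0.952, -0.307, 0.079], [1.0, -0.001, -0.0, -0.0], [0.0, -0.307, 0.952, -0.142], [0.0, 0.0, 0.0, 1.0]]
red ([320.0, 333.6], [287, 304, 66, 59, 3012]) 0.067 [ 0.4996 -0.2615] rack x,y mm [  0.2 -11.9] tool [  1.5  -0.2 -17.8]
red ([320.0, 333.6], [287, 304, 66, 59, 3012]) 0.075 [ 0.5017 -0.257 ] rack x,y mm [ 0.2 -6.9] tool [  6.5  -0.2 -25.8]
red ([317.8, 406.4], [290, 391, 55, 29, 1101]) 0.067 [ 0.4819 -0.2964] rack x,y mm [ -0.7 -51. ] tool [-37.6  -1.2 -17.8]
red ([317.8, 406.4], [290, 391, 55, 29, 1101]) 0.075 [ 0.4851 -0.2896] rack x,y mm [ -0.7 -43.5] tool [-30.1  -1.2 -25.8]
green ([315.1, 265.6], [281, 228, 69, 74, 3869]) 0.067 [ 0.5103 -0.2349] rack x,y mm [-1.6 16.7] tool [ 30.1  -2.  -17.8]
green ([315.1, 265.6], [281, 228, 69, 74, 3869]) 0.075 [ 0.5118 -0.2321] rack x,y mm [-1.5 19.9] tool [ 33.3  -1.9 -25.8]
black ([318.5, 176.1], [282, 138, 74, 77, 4300]) 0.067 [ 0.5253 -0.2065] rack x,y mm [-0.4 48.8] tool [ 62.2  -0.7 -17.8]
black ([318.5, 176.1], [282, 138, 74, 77, 4300]) 0.075 [ 0.5257 -0.2055] rack x,y mm [-0.4 49.9] tool [ 63.3  -0.7 -25.8]
black ([318.6, 417.6], [53, 295, 534, 185, 46212]) 0.067 [ 0.479  -0.3031] rack x,y mm [ -0.3 -58.3] tool [-44.9  -0.9 -17.8]
black ([318.6, 417.6], [53, 295, 534, 185, 46212]) 0.075 [ 0.4825 -0.2959] rack x,y mm [ -0.3 -50.2] tool [-36.9  -0.8 -25.8]
```

{"fn": "apply_moves", "kwargs": {"rows": [[[-0.001,0,0.0012,0,0,0,0.018],[0,0,0,0,0,0,0.018],[0,0,0,0,0,0,0.032],[0,0,0,0,0,0,0.042],[0,0,0,0,0,0,0.05],[0,0,-0.01,0,0,0,0.055],[0,0,-0.02,0,0,0,0.055],[0,0,-0.025,0,0,0,0.055],[0,0,-0.03,0,0,0,0.055],[0,0,0,0,0,0,0.055]]]}}

```text
time: 11.75
tcp_pos: [0.5013, -0.2647, 0.1368]
tool_rot: [2.651, 1.673, 0.007]
ft_force: [-0.5, -0.1, 0.1]
opening: 0.0549
grip_force: 0.0
```

```bash
python3 snap.py w12
python3 - <<'E'
from rig import optics
import cv2,numpy as np
d=optics.get_image('scene');t=optics.get_image('top');w=cv2.imread('pics/w12.png')
np.savez('top1.npz',**t);np.savez('scene1.npz',**d)
a=cv2.resize(d['pixels'][250:345,370:480],(400,300));b=cv2.resize(w[60:420,180:480],(400,300))
c=cv2.resize(t['pixels'][120:220,210:320],(400,300),interpolation=cv2.INTER_CUBIC);e=cv2.resize(d['pixels'][150:260,170:330],(400,300),interpolation=cv2.INTER_CUBIC)
cv2.imwrite('pics/m1.png',np.vstack([np.hstack([a,b]),np.hstack([c,e])]))
E
python3 go.py 0.61 0.1 0.23 0 10
```

```text
11.75 [ 0.5013 -0.2647  0.1368] [2.651 1.673 0.007] 0.05488401407518064 [[371.6, 0.0, 319.5], [0.0, 371.6, 241.5], [0.0, 0.0, 1.0]] [[-0.001, -0.952, -0.307, 0.079], [1.0, -0.001, -0.0, -0.0], [0.0, -0.307, 0.952, -0.142], [0.0, 0.0, 0.0, 1.0]]
cur [ 0.4981 -0.2636  0.1327] cl -25.49 turn [-1.000e-02  1.000e-02 -2.549e+01] open 0.0552 t 11.9 per-row 0.0393
[0.0376, -0.0055, -0.0097, -0.0, 0.0, -2.55]
[0.0378, -0.0039, -0.0097, -0.0, 0.0, -2.55]
[0.038, -0.0022, -0.0097, -0.0, 0.0, -2.55]
[0.038, -0.0005, -0.0097, -0.0, 0.0, -2.55]
[0.038, 0.0012, -0.0097, -0.0, 0.0, -2.55]
[0.0379, 0.0029, -0.0097, -0.0, 0.0, -2.55]
[0.0378, 0.0046, -0.0097, -0.0, 0.0, -2.55]
[0.0375, 0.0063, -0.0097, -0.0, 0.0, -2.55]
[0.0372, 0.0079, -0.0097, -0.0, 0.0, -2.55]
[0.0368, 0.0096, -0.0097, -0.0, 0.0, -2.55]
```

View pics/m1.png

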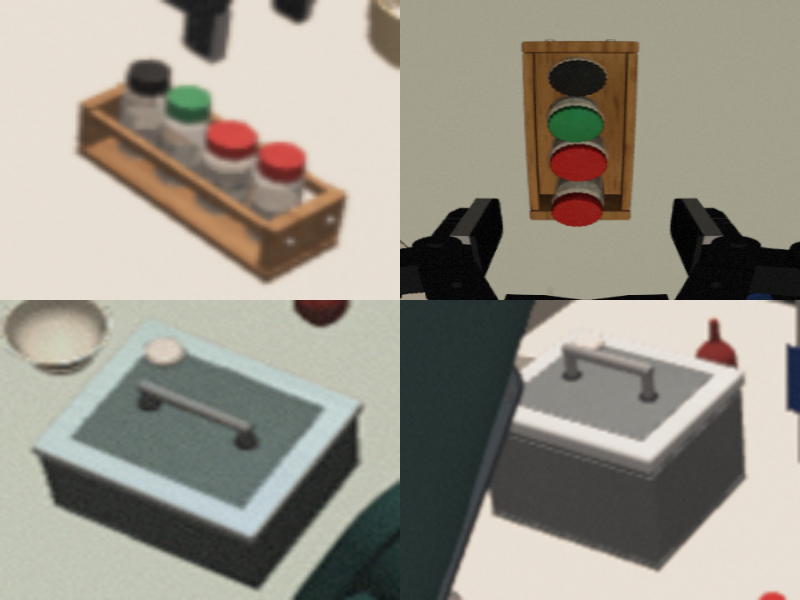

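All four vials stand upright in the rack, black, green, red (wide) and red. The handle bar runs from top crop (145,387) to (250,427).

```bash
python3 - <<'E'
from h import *
T=dict(np.load('top1.npz'));S=dict(np.load('scene1.npz'))
f=lambda u,v:(210+u*110/400,120+(v-300)*100/300)
g=lambda u,v:(170+(u-400)*160/400,150+(v-300)*110/300)
a,b=plane(T,f(145,387),.148),plane(T,f(250,427),.148);print('T',a.round(3),b.round(3),((a+b)/2).round(4))
a,b=plane(S,g(568,349),.148),plane(S,g(651,371),.148);print('S',a.round(3),b.round(3),((a+b)/2).round(4))
P=[plane(T,f(*q),.120)[:2] for q in((150,322),(362,405),(252,535),(38,447))];print(np.round(P,4),np.mean(P,0))
for i in range(4):
    e=P[(i+1)%4]-P[i];print(np.hypot(*e).round(3),np.degrees(np.arctan2(e[1],e[0])).round(1))
E
python3 go.py 0.615 0.10 0.25 0 10
```

```text
T [0.622 0.285 0.148] [0.625 0.19  0.148] [0.6237 0.2376 0.148 ]
S [0.624 0.287 0.148] [0.625 0.19  0.148] [0.6245 0.2385 0.148 ]
[[0.7031 0.3358]
 [0.7066 0.1362]
 [0.5392 0.1368]
 [0.536  0.3332]] [0.62121102 0.23548204]
0.2 -89.0
0.167 179.8
0.196 91.0
0.167 0.9
cur [ 0.4981 -0.2636  0.1327] cl -25.49 turn [-1.000e-02  1.000e-02 -2.549e+01] open 0.0552 t 11.9 per-row 0.04
[0.0378, -0.0051, -0.0117, -0.0, 0.0, -2.55]
[0.038, -0.0034, -0.0117, -0.0, 0.0, -2.55]
[0.0382, -0.0017, -0.0117, -0.0, 0.0, -2.55]
[0.0382, -0.0, -0.0117, -0.0, 0.0, -2.55]
[0.0382, 0.0017, -0.0117, -0.0, 0.0, -2.55]
[0.038, 0.0034, -0.0117, -0.0, 0.0, -2.55]
[0.0379, 0.0051, -0.0117, -0.0, 0.0, -2.55]
[0.0376, 0.0067, -0.0117, -0.0, 0.0, -2.55]
[0.0373, 0.0084, -0.0117, -0.0, 0.0, -2.55]
[0.0368, 0.0101, -0.0117, -0.0, 0.0, -2.55]
```

{"fn": "apply_moves", "kwargs": {"rows": [[[0.0378,-0.005,-0.0117,0,0,-2.6,0.055],[0.038,-0.0034,-0.0117,0,0,-2.6,0.055],[0.038,-0.0017,-0.0117,0,0,-2.6,0.055],[0.038,0,-0.0117,0,0,-2.6,0.055],[0.038,0.0017,-0.0117,0,0,-2.6,0.055],[0.038,0.0034,-0.0117,0,0,-2.6,0.055],[0.038,0.005,-0.0117,0,0,-2.6,0.055],[0.0376,0.0067,-0.0117,0,0,-2.6,0.055],[0.035,0.0084,-0.0117,0,0,-2.6,0.055],[0.03,0.009,-0.0117,0,0,-2.6,0.055]]]}}

```text
time: 12.9
tcp_pos: [0.6116, 0.0931, 0.2485]
tool_rot: [-2.206, -2.234, 0.003]
ft_force: [-0.0, 0.7, 0.1]
opening: 0.0551
grip_force: 0.0
```

```bash
python3 snap.py w13;for i in 1 2 3; do python3 snap.py w13 >/dev/null; done; python3 snap.py w14
```

```text
12.9 [0.6116 0.0931 0.2485] [-2.206 -2.234  0.003] 0.05507776285600711 [[371.6, 0.0, 319.5], [0.0, 371.6, 241.5], [0.0, 0.0, 1.0]] [[-0.001, -0.952, -0.307, 0.079], [1.0, -0.001, -0.0, -0.0], [-0.0, -0.307, 0.952, -0.142], [0.0, 0.0, 0.0, 1.0]]
13.1 [0.6115 0.0916 0.2483] [-2.208 -2.232  0.003] 0.054919709863289715 [[371.6, 0.0, 319.5], [0.0, 371.6, 241.5], [0.0, 0.0, 1.0]] [[-0.001, -0.952, -0.307, 0.079], [1.0, -0.001, -0.0, -0.0], [-0.0, -0.307, 0.952, -0.142], [0.0, 0.0, 0.0, 1.0]]
```

View pics/w14.png

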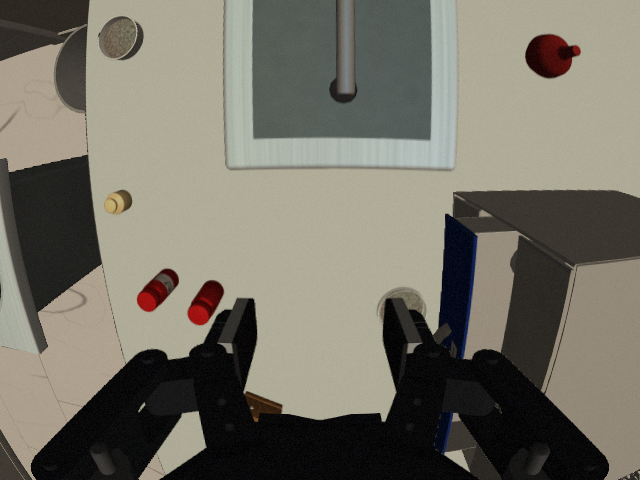

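The bar is at x≈345, rows 0–95, and the near post is at (343,92). The lid's near edge runs from (228,168) to (455,169).

```bash
python3 - <<'E'
from h import *
d=dict(np.load('w14.npz'))
g=cv2.cvtColor(d['pixels'],cv2.COLOR_BGR2GRAY).astype(int)
print(g[60,325:370].tolist()); print(g[10,325:370].tolist())
for q in((345.5,80),(345.5,40),(345.5,8),(345,95)): print(q,wplane(d,q,.148).round(4))
for q in((228,168),(455,169)): print(q,wplane(d,q,.120).round(4),wplane(d,q,.104).round(4))
E
python3 go.py 0.624 0.237 0.215 1 5
```

```text
[92, 93, 89, 91, 88, 86, 93, 93, 93, 90, 90, 57, 57, 72, 83, 90, 100, 108, 114, 118, 125, 129, 125, 122, 115, 115, 111, 104, 98, 78, 87, 88, 89, 90, 95, 87, 90, 89, 90, 91, 89, 90, 90, 88, 90]
[85, 86, 88, 88, 90, 90, 88, 91, 91, 87, 89, 45, 59, 67, 78, 93, 101, 110, 114, 120, 126, 122, 122, 121, 119, 113, 106, 101, 92, 66, 91, 85, 91, 88, 89, 89, 92, 92, 93, 87, 89, 88, 90, 85, 87]
(345.5, 80) [0.6265 0.2009 0.148 ]
(345.5, 40) [0.6263 0.2278 0.148 ]
(345.5, 8) [0.6262 0.2504 0.148 ]
(345, 95) [0.6263 0.191  0.148 ]
(228, 168) [0.5427 0.1402 0.12  ] [0.5387 0.1384 0.104 ]
(455, 169) [0.7133 0.1426 0.12  ] [0.7194 0.1409 0.104 ]
cur [0.6112 0.0899 0.248 ] cl 0.49 turn [-0.19  0.08 -0.51] open 0.055 t 13.15 per-row 0.0303
[0.0294, 0.0028, 0.0065, -0.04, 0.02, -0.1]
[0.0294, 0.0029, 0.0066, -0.04, 0.02, -0.1]
[0.0294, 0.0029, 0.0066, -0.04, 0.02, -0.1]
[0.0294, 0.003, 0.0066, -0.04, 0.02, -0.1]
[0.0294, 0.003, 0.0066, -0.04, 0.02, -0.1]
```

{"fn": "apply_moves", "kwargs": {"rows": [[[0.015,0.0014,0,0,0,0,0.05],[0.025,0.0024,0.003,0,0,0,0.05],[0.03,0.003,0.01,0,0,0,0.05],[0.03,0.003,0.01,0,0,-0.2,0.05],[0.025,0.0024,0.01,0,0,0,0.05],[0.015,0.0014,0,0,0,0,0.05],[0.0096,0.0008,0,0,0,0,0.05],[0,0,0,0,0,0,0.05],[0,0,0,0,0,0,0.05],[0,0,0,0,0,0,0.05]]]}}

```text
time: 14.15
tcp_pos: [0.6257, 0.2386, 0.2169]
tool_rot: [2.209, 2.232, -0.001]
ft_force: [0.7, 0.1, -0.1]
opening: 0.0501
grip_force: 0.0
```

```bash
python3 snap.py w15; python3 go.py 0.6255 0.2395 0.1305 0.7 5
python3 - <<'E'
from h import *
d=dict(np.load('w15.npz'));g=cv2.cvtColor(d['pixels'],cv2.COLOR_BGR2GRAY).astype(int)
R=Ro.from_rotvec(d['r'])
for r in(215,245,275,300):
    e=g[r,285:360]; print(r,e[::2].tolist())
    print(r,'tool of col320',(1e3*R.inv().apply(wplane(d,(320,r),.148)-d['p'])).round(1), wplane(d,(320,r),.148).round(4))
E
```

```text
14.15 [0.6257 0.2386 0.2169] [ 2.209e+00  2.232e+00 -1.000e-03] 0.05007192895813175 [[371.6, 0.0, 319.5], [0.0, 371.6, 241.5], [0.0, 0.0, 1.0]] [[-0.001, -0.952, -0.307, 0.079], [1.0, -0.001, -0.0, -0.0], [-0.0, -0.307, 0.952, -0.142], [0.0, 0.0, 0.0, 1.0]]
cur [0.6256 0.2388 0.2169] cl 0.58 turn [ 0.03  0.06 -0.12] open 0.05 t 14.2 per-row 0.0173
[0.0002, -0.0, 0.0173, 0.01, 0.01, -0.02]
[0.0002, -0.0, 0.0173, 0.01, 0.01, -0.02]
[0.0002, -0.0, 0.0173, 0.01, 0.01, -0.02]
[0.0002, -0.0, 0.0173, 0.01, 0.01, -0.02]
[0.0002, -0.0, 0.0173, 0.01, 0.01, -0.02]
215 [90, 94, 90, 91, 93, 90, 92, 92, 94, 95, 91, 92, 93, 59, 83, 103, 116, 126, 127, 124, 118, 110, 96, 92, 90, 92, 95, 92, 93, 92, 93, 89, 88, 92, 92, 91, 90, 94]
215 tool of col320 [27.6  0.1 68.9] [0.6255 0.2661 0.148 ]
245 [96, 95, 93, 93, 94, 91, 93, 94, 91, 92, 91, 94, 88, 58, 81, 101, 116, 122, 124, 125, 119, 108, 91, 94, 93, 93, 91, 92, 93, 92, 92, 94, 85, 92, 90, 92, 89, 89]
245 tool of col320 [ 9.1  0.1 68.9] [0.6257 0.2476 0.148 ]
275 [94, 94, 93, 90, 91, 94, 91, 95, 93, 92, 92, 95, 93, 63, 81, 106, 120, 122, 124, 122, 118, 108, 87, 89, 88, 92, 89, 94, 93, 93, 97, 92, 91, 90, 93, 89, 91, 89]
275 tool of col320 [-10.3   0.1  68.9] [0.6259 0.2282 0.148 ]
300 [93, 90, 92, 91, 91, 93, 93, 88, 90, 93, 95, 33, 21, 25, 77, 103, 119, 122, 128, 123, 114, 104, 78, 17, 18, 89, 93, 91, 91, 93, 93, 93, 90, 93, 87, 90, 89, 93]
300 tool of col320 [-27.6   0.1  68.9] [0.6261 0.2109 0.148 ]
```

View pics/w15.png

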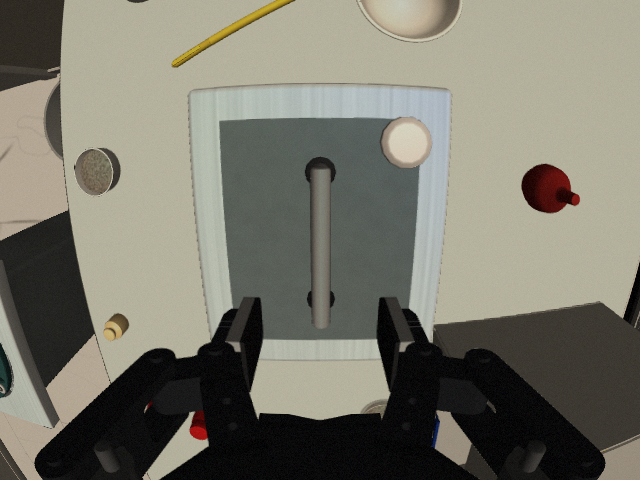

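The bar is centred at column 320, rows 165–327, and the disc on the lid at (406,142) stays clear of the fingers. Descending and gripping.

{"fn": "apply_moves", "kwargs": {"rows": [[[0.0005,0,0.012,0,0,0,0.05],[0.0005,0,0.018,0,0,0,0.05],[0.0005,0,0.02,0,0,0,0.05],[0.0005,0,0.018,0,0,0,0.05],[0.0005,0,0.012,0,0,0,0.05],[0,0,0.0065,0,0,0,0.05],[0,0,0,0,0,0,0.04],[0,0,0,0,0,0,0.03],[0,0,0,0,0,0,0.02],[0,0,0,0,0,0,0.015]]], "newtons": 60}}

```text
time: 15.2
tcp_pos: [0.6257, 0.2435, 0.131]
tool_rot: [2.207, 2.235, 0.002]
ft_force: [-0.5, 1.0, -0.3]
opening: 0.0149
grip_force: 0.0
```

{"fn": "apply_moves", "kwargs": {"rows": [[[0,0,0,0,0,0,0.01],[0,0,0,0,0,0,0.005],[0,0,0,0,0,0,0.003],[0,0,0,0,0,0,0.003],[0,0,0,0,0,0,0.003],[0,0,0,0,0,0,0.003],[0,0,0,0,0,0,0.003],[0,0,0,0,0,0,0.003],[0,0,0,0,0,0,0.003],[0,0,0,0,0,0,0.003]]], "newtons": 100}}

```text
time: 16.2
tcp_pos: [0.6262, 0.2434, 0.1312]
tool_rot: [2.207, 2.234, 0.003]
ft_force: [0.7, -0.2, 6.1]
opening: 0.0088
grip_force: 97.9
```

{"fn": "apply_moves", "kwargs": {"rows": [[[0,0,-0.0005,0,0,0,0.003],[0,0,-0.0005,0,0,0,0.003],[0,0,-0.0005,0,0,0,0.003],[0,0,-0.0005,0,0,0,0.003],[0,0,-0.0005,0,0,0,0.003],[0,0,-0.0005,0,0,0,0.003],[0,0,-0.0005,0,0,0,0.003],[0,0,-0.0005,0,0,0,0.003],[0,0,-0.0005,0,0,0,0.003],[0,0,-0.0005,0,0,0,0.003]]]}}

```text
time: 17.2
tcp_pos: [0.624, 0.2428, 0.1329]
tool_rot: [-2.206, -2.235, 0.004]
ft_force: [3.3, 1.5, -10.9]
opening: 0.0093
grip_force: 97.5
```

{"fn": "apply_moves", "kwargs": {"rows": [[[0,0,-0.0005,0,0,0,0.003],[0,0,-0.0005,0,0,0,0.003],[0,0,-0.0005,0,0,0,0.003],[0,0,-0.0005,0,0,0,0.003],[0,0,-0.0005,0,0,0,0.003],[0,0,-0.0005,0,0,0,0.003],[0,0,-0.0005,0,0,0,0.003],[0,0,-0.0005,0,0,0,0.003],[0,0,-0.0005,0,0,0,0.003],[0,0,-0.0005,0,0,0,0.003]]]}}

```text
time: 18.2
tcp_pos: [0.6261, 0.2434, 0.1402]
tool_rot: [2.207, 2.235, 0.003]
ft_force: [2.9, 1.7, -1.1]
opening: 0.0089
grip_force: 98.9
```

The lid has snapped free and the tool is at +9 mm. Raising it gently to +20 mm.

{"fn": "apply_moves", "kwargs": {"rows": [[[0,0,-0.001,0,0,0,0.003],[0,0,-0.0015,0,0,0,0.003],[0,0,-0.0015,0,0,0,0.003],[0,0,-0.0015,0,0,0,0.003],[0,0,-0.0015,0,0,0,0.003],[0,0,-0.0015,0,0,0,0.003],[0,0,-0.0012,0,0,0,0.003],[0,0,-0.0008,0,0,0,0.003],[0,0,0,0,0,0,0.003],[0,0,0,0,0,0,0.003]]]}}

```text
time: 19.2
tcp_pos: [0.6251, 0.2431, 0.1506]
tool_rot: [-2.208, -2.235, 0.0]
ft_force: [-0.0, -0.4, -3.4]
opening: 0.0089
grip_force: 98.5
```

```bash
python3 snap.py w16; python3 go.py 0.6262 0.2434 0.151 0.7 1
python3 - <<'E'
from rig import optics,arm
import cv2,numpy as np
d=optics.get_image('scene');w=cv2.imread('pics/w16.png')
print(arm.sense()['ft_force'],arm.sense()['moment'])
a=cv2.resize(d['pixels'][120:260,170:340],(400,330),interpolation=cv2.INTER_CUBIC);b=cv2.resize(w,(400,330))
cv2.imwrite('pics/m2.png',np.hstack([a,b]))
E
```

```text
19.2 [0.6251 0.2431 0.1506] [-2.208 -2.235  0.   ] 0.008895450746957178 [[371.6, 0.0, 319.5], [0.0, 371.6, 241.5], [0.0, 0.0, 1.0]] [[-0.001, -0.952, -0.307, 0.079], [1.0, -0.001, -0.0, -0.0], [-0.0, -0.307, 0.952, -0.142], [0.0, 0.0, 0.0, 1.0]]
cur [0.625  0.2431 0.1506] cl 0.71 turn [-0.01  0.    0.01] open 0.0087 t 19.25 per-row 0.0013
[0.0003, 0.0012, -0.0004, -0.01, 0.0, 0.01]
[ 0.15872786  0.52566107 -3.90328069] [-0.00914555  0.033129    0.00367257]
```

View pics/m2.png

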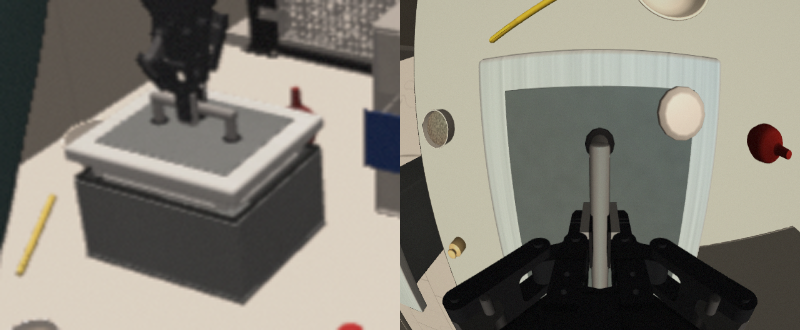

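The lid is held level: in the wrist view its edges at 480 and 720 are symmetric about the bar at 600. The scene view shows an even gap, and the wrist force equals the lid's weight. Handing in.

```bash
python3 -c "
from rig import arm
print(arm.sign_off())"
```

```text
the job is handed in; nothing more can be done
None
```

The job is handed in at about 19 s: both loose vials stand upright in the rack between the end vials, and the gripper holds the freed lid level about 2 cm (19.4 mm by the tool) above closed; no verdict came back.

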